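Take a clock plate off the comparator

ROBOT

A 7-joint arm with a two-finger parallel gripper is mounted at the origin on the work surface. World frame = base frame: x ahead of the robot, y to its left, z up, the work surface at z = 0. Lengths are in m, angles in rad, forces in N, time in s.
With the tool pointing down it reaches from about 0.425 to 0.875 m from the base axis. Payload 8.4 kg.
Tool frame: the origin (TCP) lies between the finger pads; the fingertips stand 19 mm ahead of it and the grasp point (between the pads) is the TCP; x points along the fingers, z is the direction in which the jaws open and shut, and the axes are right-handed (so a half turn about x gives the same grasp; the last joint's range is limited). The gripper opens to 85 mm and grips with 20 to 120 N. Pads are 22 mm wide; open, the fingers measure 114 mm over their backs; the gripper's body (76 mm by 85 mm) begins 54 mm behind the grasp point. The pads swing forward as they close: fully open they stand 13 mm farther back than shut.
Start: joints at [1.035, 0.333, 0.04, 1.465, -0.013, 1.343, -0.059], TCP at [0.275, -0.589, 0.25] pointing down, gripper open.
Joint ranges: [-2.58, 2.58], [-0.38, 2.09], [-1.3, 1.39], [0.25, 2.4], [-1.5, 4.64], [0.08, 2.09], [-2.65, 2.65]. Speed limits (rad/s): [2.22, 2.22, 2.79, 2.79, 3.14, 3.14, 3.14].

INTERFACE

Orientations are given as a 3x3 rotation matrix whose columns are the frame's x, y, z axes.
In Python, from rig import observe, get_image, ticket gives the robot as it stands. The module is installed in compiled form; this text tells all that it offers.
- The arm moves only by the shell command python3 -m creep 'ROWS' [FORCE]. ROWS is a JSON object of lists of equal length, an entry for each row: "rotation": the turn, a rotation vector about the tool's x, y, z in degrees, a list of three; "linear": the shift along the tool's x, y, z in cm, a list of three; "claw": the opening, from -1 (shut) to 1 (fully open). In form: {"rotation": [[rx, ry, rz], ...], "linear": [[tx, ty, tz], ...], "claw": [claw, ...]}. A call has 1 to 20 rows; each row is the pose to reach, as a shift and turn from the pose measured when the call began, along the tool's axes at that moment; what a row does not reach only later rows make up. A row lasts 1/10 s, in which the tool goes at most 50 mm and 8.59 degrees, less where a joint would pass 70% of its speed; a pose out of reach is approached as far as the arm can. A call with a gripper value outside its range is refused whole. The fingers move at their own pace and stop on an object; FORCE is the grip in N (left out, the last holds). Time passes only in rows, so rows that repeat a pose let the fingers close. It gives the time, the measured TCP pose, the force and the opening at its end, in the units of the state.
- observe(): the state, without advancing time (a new reading comes with each control period).
- get_image(name): name is "scene" or "top" or "wrist"; returns a dict with "image" (420x560x3 uint8, blue, green, red), "range_z" (420x560 float32, m along the optical axis (not along the pixel's ray), 0 where there is no reading), "fovy" (degrees; the focal length in pixels is half the picture's height over the tangent of half this angle, whatever the lens; pixels are square), "cx", "cy" (the principal point, pixels), "k1" (the pictures are not rectified: a ray, as slopes to the right and down, at radius r is drawn at 1 + k1 r^2 times it, then the intrinsics apply), "R" (3x3) and "t" (3): a world point X has camera coordinates R X + t. Camera axes: x right, y down, z forward; pixel columns grow to the right and rows downward; lengths in m; the calibration is good to about 2 mm. A picture is of the moment at which its call begins.
- ticket.close_job(): hands the job in, once; it reports no verdict.
The state is a dict: "time": time; "qpos": joint angles; "qd": joint speeds; "effort": joint torques, N m; "eef_pos": TCP position; "eef_rot": TCP orientation; "contact_force": force on the tool from outside, world axes, zero at the start; "torque": the same for the moment, N m; "finger_gap": opening from 0.0 (shut) to 1.0 (fully open).
Only numpy, scipy, OpenCV 4.12 (cv2) and the standard library are available. Lean on these libraries where they do the work, as an engineer would, in place of code of your own. Each camera call takes 0.05 s, during which the arm holds its last target. There are 200 camera calls.

TASK

The brass clock plate under the raised dial gauge has been measured. Slide it out along the granite until its near end sticks well out over the front edge, then pick it up there and lift it clear, without knocking the gauge. Set it down, not dropped, flat and centred across the two felt rails of the wooden rest, its long side square to the rails, and let go; leave the other things on the bench where they are.

Things in the scene. Friction and masses are not known exactly. Their poses are not given: they have to be found in the camera images.
- plate_center (a point): centre (half-way up) of the loose brass clock plate: a flat bar 130 mm long (own x), 60 mm wide (own y), 3 mm thick (own z, up), about 170 g, with small bored holes. It starts flat on the granite under the gauge, long side about along the stand's x, and slides easily on the granite (friction about 0.2). Too thin to pick up where it lies; where it overhangs the edge it can be gripped across its 60 mm width.
- plate_front (a point): middle of the plate's near end (toward the robot), half-way up, 65 mm from the plate's centre along its own -x; same axes as the plate. At the start it lies 25 to 35 mm behind the granite's front edge.
- stand_edge (a point): middle of the granite's upper front edge, the edge toward the robot, of the fixed comparator stand. Axes: x points away from the edge over the granite, y along the edge, z up. The black granite slab is 220 mm (x) by 140 mm (y), its top is 60 mm above the bench and flat up to this edge; in front of it there is nothing. A steel column 26 mm thick rises from the granite 200 mm behind the edge, on a flange of 38 mm diameter, to 260 mm above the bench.
- gauge_tip (a point): lowest point of the raised, fixed dial gauge: on the stand's middle line, 67 mm behind the front edge, 25 mm above the granite. Stem straight up from here; clamp and 18 mm wide arm back to the column 106 to 135 mm above the bench; round dial 58 mm across, facing the robot 14 mm in front of the stem, 131 to 198 mm above the bench. An upright hand does not fit here; one leaning back 30 to 45 degrees does.
- rest_top (a point): middle of the fixed wooden rest, at the height of its rails' felt tops, 50 mm above the bench. Axes: x across the rails, y along them, z up. Two upright rails, each 10 mm thick, 96 mm long and 38 mm high, 40 mm apart between their middles (x = -20 and +20 mm), on a board 150 mm (x) by 130 mm (y), 12 mm thick. The plate belongs with its middle here, its long side along x, either end foremost, overhanging the rails at both ends.
- dust_dome: bystander: clear glass dust dome with a ball knob on a turquoise base, 104 mm across, 105 mm high; origin at the middle of its underside
- driver_stand: bystander: grey round stand with seven small screwdrivers, 76 mm across, 112 mm high; origin at the middle of its underside
- jar: bystander: small glass jar with a black lid, 68 mm across, 85 mm high; origin at the middle of its underside
Not all that is in view belongs to the job. Leave any grey or turquoise look-alike of the part that bears plate_center alone.

How it is judged:
On the way, in this order (a step that is already met when the one before it is completed fails the run):
1. the plate, still lying flat on the granite, sticks out over the front edge by more than 25 mm (x of plate_front in the frame of stand_edge below -0.025 m and y of plate_front in the frame of stand_edge between -0.06 and 0.06 m and z of plate_center in the frame of stand_edge between -0.002 and 0.004 m and angle between plate_center's own z axis and vertical below 0.05 rad), for 0.2 s.
2. the plate is lifted clear, its middle more than 50 mm above the granite (z of plate_center in the frame of stand_edge above 0.05 m), for 0.1 s.
At the end, for the whole second after the job is handed in: The plate lies flat and still on both felt rails (tilt under 0.05 rad, middle within 18 mm of the rest's middle along and across, long side within 0.21 rad (12 degrees) of square to the rails), released (x of plate_center in the frame of rest_top between -0.018 and 0.018 m and y of plate_center in the frame of rest_top between -0.018 and 0.018 m and z of plate_center in the frame of rest_top between -0.002 and 0.005 m and angle between the x axis of plate_center and the x axis of rest_top, either way round below 0.21 rad and angle between plate_center's own z axis and vertical below 0.05 rad and contact force between plate and the fingers below 0.1 N and linear speed of plate below 0.02 m/s); the robot touches nothing.
It fails at once if the dial gauge or its arm is knocked (more than 4 N) (contact force between gauge and anything else above 4 N).
It fails at once if the plate is dropped: it moves faster than 0.6 m/s with no finger on it (contact force between plate and the fingers below 0.05 N and linear speed of plate above 0.6 m/s).
It fails at once if a bystander is pushed more than 25 mm or tipped (distance of any of dust_dome, driver_stand, jar from where it was at the start of the episode above 0.025 m or angle between any of dust_dome, driver_stand, jar's own z axis and vertical above 0.3 rad).
It also fails if it takes over 64 s, if anything falls off the work surface, if the arm or the gripper's body presses on something with over 40 N, if the wrist force passes 120 N, or if a joint passes its speed limit or range.

## Working session

There is one attempt and no reset: what is moved stays moved. The work goes in short steps, Python scripts to look and compute and a shell command to move; the robot and the scene stay as the last step left them, time stands still between calls to the robot, and variables do not carry over. Pictures are saved under pics/ and viewed, about 8 in all and at most 12, crops included, and the job is handed in when it is done.

```bash
mkdir -p pics
cat > h.py <<'E'
import numpy as np, cv2
from rig import observe, get_image
def grab(n):
    d=get_image(n); return d
def K(d):
    f=210/np.tan(np.radians(d['fovy'])/2); return f
def world(d,u,v,z=None):
    """pixel->world with depth image, or on the plane height z"""
    f=K(d); D=np.array([d['k1'],0,0,0,0],float)
    M=np.array([[f,0,d['cx']],[0,f,d['cy']],[0,0,1]])
    p=cv2.undistortPoints(np.array([[[u,v]]],float),M,D)[0,0]
    r=np.array([p[0],p[1],1.]); R=np.array(d['R']);t=np.array(d['t'])
    if z is None: s=d['range_z'][int(round(v)),int(round(u))]; return R.T@(r*s-t)
    o=-R.T@t; w=R.T@r; return o+w*(z-o[2])/w[2]
def cloud(d):
    f=K(d); D=np.array([d['k1'],0,0,0,0],float)
    M=np.array([[f,0,d['cx']],[0,f,d['cy']],[0,0,1]])
    v,u=np.mgrid[0:420,0:560]
    p=cv2.undistortPoints(np.stack([u,v],-1).reshape(-1,1,2).astype(float),M,D).reshape(420,560,2)
    z=d['range_z'][...,None]; c=np.concatenate([p*z,z],-1)
    return (c-np.array(d['t']))@np.array(d['R'])
E
python3 - <<'E'
from h import *
a=grab('scene');b=grab('top')
cv2.imwrite('pics/scene.png',a['image']);cv2.imwrite('pics/top.png',b['image'])
import pickle;pickle.dump((a,b),open('ab.pkl','wb'))
for d in(a,b):print(d['fovy'],d['k1'],-np.array(d['R']).T@d['t'])
print(observe()['eef_rot'],observe()['eef_pos'])
E
```

```text
49.96247493774629 -0.06769248257657881 [1.19036606 0.02016938 1.07596684]
44.3521751763141 -0.09394619009998274 [ 0.43717783 -0.01318553  1.27928118]
[[-7.21802319e-04  9.06092613e-01  4.23078781e-01]
 [ 1.34099579e-03  4.23079388e-01 -9.06091625e-01]
 [-9.99998840e-01 -8.66721709e-05 -1.52044607e-03]] [ 0.27481068 -0.58860926  0.24948128]
```

View pics/scene.png

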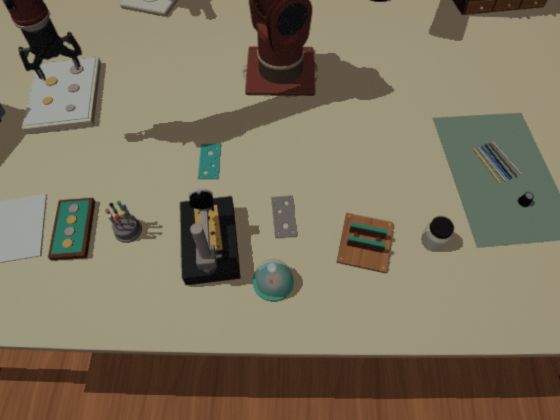

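View pics/top.png

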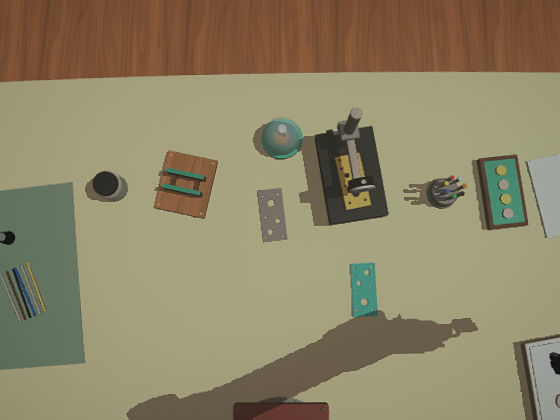

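The top view shows three plate-like things: brass under the gauge (352,180), grey (272,215) and turquoise (364,290). The brass one, which lies on the black granite, is the target. The rest is at (186,184) and the jar, dome and drivers are at (108,185), (282,138) and (444,192). I'll confirm with an enlarged crop and measure.

```bash
cat > m.py <<'E'
from h import *
import pickle
a,b=pickle.load(open('ab.pkl','rb'))
c=cv2.resize(b['image'][100:235,140:400],None,fx=3,fy=3,interpolation=cv2.INTER_CUBIC);cv2.imwrite('pics/crop.png',c)
def rect(P):
    (cx,cy),(w,h),an=cv2.minAreaRect((P[:,:2]*1000).astype(np.float32)); return np.round([cx,cy,w,h,an],1)
for n,d in(('scene',a),('top',b)):
    C=cloud(d); I=cv2.cvtColor(d['image'],cv2.COLOR_BGR2HSV); X,Y,Z=C[...,0],C[...,1],C[...,2]
    H,S,V=I[...,0],I[...,1],I[...,2]
    st=(abs(X-.66)<.2)&(abs(Y+.16)<.15)
    st=(Z>.052)&(Z<.068)&(V<60)&(d['range_z']>0)
    k,l,s,_=cv2.connectedComponentsWithStats(st.astype(np.uint8)); i=1+np.argmax(s[1:,4]); print(n,'granite',rect(C[l==i]),s[i],np.median(C[l==i],0))
    g=C[l==i]; lo=g.min(0)-.01;hi=g.max(0)+.01
    br=(Z>.052)&(Z<.072)&(S>120)&(H>12)&(H<35)&(V>80)&(X>lo[0])&(X<hi[0])&(Y>lo[1])&(Y<hi[1])
    print('brass',rect(C[br]),br.sum(),np.median(C[br],0))
    fe=(Z>.04)&(Z<.058)&(S>80)&(H>60)&(H<95)
    k,l,s,_=cv2.connectedComponentsWithStats(fe.astype(np.uint8))
    for i in range(1,k):
        if s[i,4]>25: print('felt',rect(C[l==i]),s[i],np.median(C[l==i],0).round(4))
    bo=(Z>.005)&(Z<.02)&(H<20)&(S>80)
    k,l,s,_=cv2.connectedComponentsWithStats(bo.astype(np.uint8))
    for i in range(1,k):
        if s[i,4]>800: print('board',rect(C[l==i]),s[i],np.median(C[l==i],0).round(4))
E
python3 m.py
```

```text
scene granite [ 666.8 -173.7  220.1  138.2    8.3] [ 181  197   58   82 2335] [ 0.68738724 -0.14754283  0.06050293]
brass [ 647.8 -177.5  130.6   61.6   10.3] 464 [ 0.63859917 -0.16207536  0.06308834]
felt [634.9 237.8  92.2  10.9  77.7] [351 223  36  11 141] [0.6355 0.2366 0.0498]
felt [673.4 229.3  90.8  12.4  76.4] [349 236  36  11 148] [0.6754 0.2293 0.05  ]
felt [787.8  24.4  14.4  58.7  61.8] [277 271  14  22  56] [0.7861 0.0304 0.0494]
board [  3.9   0.4 239.8 231.9   0. ] [ 245   46   71   50 1782] [0.0653 0.0013 0.0113]
board [655.2 234.6 130.7 152.4  77.2] [ 337  213   56   60 1698] [0.6829 0.2287 0.0125]
top granite [ 662.6 -163.6  218.7  117.9    8.4] [ 316  133   61   91 1730] [ 0.65748712 -0.1293105   0.06079261]
brass [ 647.9 -176.4  129.6   61.1   10.6] 772 [ 0.6375005  -0.16574416  0.06364926]
felt [673.6 230.6  94.4  11.   77. ] [166 168  38  11 164] [0.6738 0.2303 0.0512]
felt [634.6 239.1  94.2  10.6  76.8] [162 183  38  13 161] [0.6345 0.238  0.0512]
board [654.6 235.4 133.2 150.   77. ] [ 154  150   64   68 2246] [0.6432 0.2322 0.013 ]
board [9.860e+01 2.800e+00 4.130e+01 2.319e+02 2.000e-01] [ 232  402   97   18 1591] [0.0985 0.0022 0.0125]
```

View pics/crop.png

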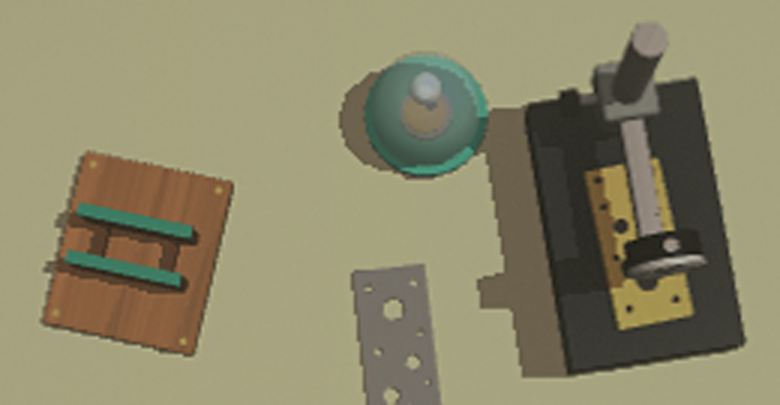

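The crop confirms it: the plate with bored holes is brass (640,250 in the crop) and lies under the gauge arm on the black granite. Sizes agree: granite 220x138, plate 130x61, rails 40 mm apart. The plan is to lean the hand 40°, press closed fingertips on the plate ahead of the stem, and drag it in two strokes.

```bash
cat > plan.py <<'E'
from h import *
from scipy.spatial.transform import Rotation as Ro
yaw0=np.radians(8.3); U=np.array([np.cos(yaw0),np.sin(yaw0),0]); E=np.array([.6667,-.1735,.06])-.11*U
def pose(yaw,tilt):
    y=np.radians(yaw);t=np.radians(tilt); d=np.array([np.cos(y),np.sin(y),0]);up=np.array([0,0,1.])
    x=np.sin(t)*d-np.cos(t)*up; z=np.array([np.sin(y),-np.cos(y),0]); return np.c_[x,np.cross(z,x),z]
def rel(p,R,s=None):
    s=s or observe(); R0=np.array(s['eef_rot']); 
    print('rot',np.degrees(Ro.from_matrix(R0.T@R).as_rotvec()).round(1),'lin',(R0.T@(np.array(p)-s['eef_pos'])*100).round(2),
      't',round(s['time'],2),'p',np.round(s['eef_pos'],4),'F',np.round(s['contact_force'],1),'gap',round(float(s['finger_gap']),3))
def rowdirs():
    print('world x,y,z & U in tool axes:',(np.array(observe()['eef_rot']).T@np.c_[np.eye(3),U]).round(3).T.tolist())
E
python3 - <<'E'
from plan import *
print(E,U)
R=pose(9.3,40); tip=np.array([.6025,-.1845,.0635]); T=tip-.019*R[:,0]
print('touch TCP',T)
rel(T-.12*R[:,0]+[0,0,.02],R)
E
```

```text
[ 0.55785216 -0.18937918  0.06      ] [0.98952579 0.1443562  0.        ]
touch TCP [ 0.59044757 -0.18647366  0.07805484]
rot [15.1 -5.6 39.8] lin [  5.99  38.19 -25.17] t 0.1 p [ 0.2748 -0.5886  0.2495] F [-0.9 -0.4  0.2] gap 1.001
```

```bash
python3 -m creep '{"rotation":[[15.1,-5.6,39.8],[15.1,-5.6,39.8],[15.1,-5.6,39.8],[15.1,-5.6,39.8],[15.1,-5.6,39.8],[15.1,-5.6,39.8],[15.1,-5.6,39.8],[15.1,-5.6,39.8],[15.1,-5.6,39.8],[15.1,-5.6,39.8],[15.1,-5.6,39.8],[15.1,-5.6,39.8],[15.1,-5.6,39.8],[15.1,-5.6,39.8],[15.1,-5.6,39.8]],"linear":[[6,38.2,-25.2],[6,38.2,-25.2],[6,38.2,-25.2],[6,38.2,-25.2],[6,38.2,-25.2],[6,38.2,-25.2],[6,38.2,-25.2],[6,38.2,-25.2],[6,38.2,-25.2],[6,38.2,-25.2],[6,38.2,-25.2],[6,38.2,-25.2],[6,38.2,-25.2],[6,38.2,-25.2],[6,38.2,-25.2]],"claw":[-1,-1,-1,-1,-1,-1,-1,-1,-1,-1,-1,-1,-1,-1,-1]}' 40
cat > n.py <<'E'
from plan import *
R=pose(9.3,40); tip=np.array([.6025,-.1845,.0635]); T=tip-.019*R[:,0]
rel(T+[0,0,.02],R); rel(T,R); rowdirs()
E
python3 n.py
```

```text
time: 1.6
eef_pos: [0.514, -0.1997, 0.1899]
eef_rot: [[0.635, 0.756, 0.159], [0.102, 0.122, -0.987], [-0.766, 0.643, 0.0]]
contact_force: [0.1, -0.6, -0.0]
finger_gap: -0.002
rot [-0.1  0.1 -0. ] lin [12.02  0.04 -0.09] t 1.6 p [ 0.514  -0.1997  0.1899] F [ 0.1 -0.6 -0. ] gap -0.002
rot [-0.1  0.1 -0. ] lin [13.55 -1.25 -0.09] t 1.6 p [ 0.514  -0.1997  0.1899] F [ 0.1 -0.6 -0. ] gap -0.002
world x,y,z & U in tool axes: [[0.635, 0.756, 0.159], [0.102, 0.122, -0.987], [-0.766, 0.643, 0.0], [0.643, 0.765, 0.015]]
```

```bash
python3 -m creep '{"rotation":[[0,0,0],[0,0,0],[0,0,0],[0,0,0],[0,0,0],[0,0,0],[0,0,0],[0,0,0]],"linear":[[4,0,-0.1],[8,0,-0.1],[12,0,-0.1],[12.6,-0.5,-0.1],[13.1,-0.9,-0.1],[13.3,-1.05,-0.1],[13.3,-1.05,-0.1],[13.3,-1.05,-0.1]],"claw":[-1,-1,-1,-1,-1,-1,-1,-1]}'
python3 - <<'E'
from h import *
for n in('scene','wrist'):
    d=grab(n); I=d['image']
    if n=='scene': I=cv2.resize(I[150:310,150:310],(420,420),interpolation=cv2.INTER_CUBIC)
    globals()[n]=I
cv2.imwrite('pics/a1.png',cv2.resize(np.hstack([scene,wrist]),(800,343)))
E
```

```text
time: 2.4
eef_pos: [0.5917, -0.1871, 0.0827]
eef_rot: [[0.637, 0.754, 0.158], [0.102, 0.122, -0.987], [-0.764, 0.645, 0.001]]
contact_force: [1.4, 0.1, 5.5]
finger_gap: -0.003
```

View pics/a1.png

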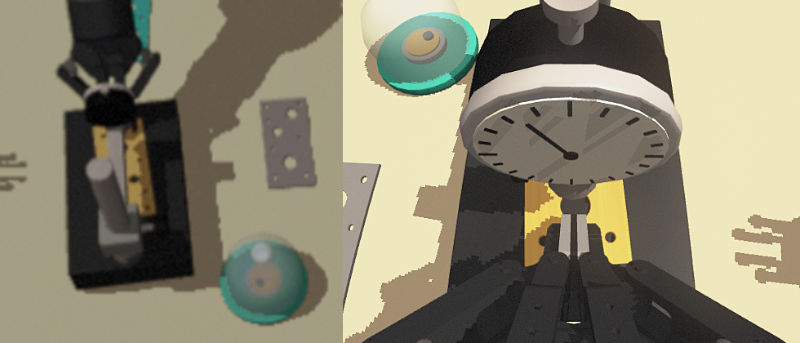

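The fingers already touch the plate with 5.5 N. The tip's lower corner is about 37 mm behind the edge, which is about 11 mm in from the plate's end. The picture shows the fingertips below and clear of the stem, and the dial clear of the hand. First stroke next.

```bash
python3 -m creep '{"rotation":[[0,0,0],[0,0,0],[0,0,0],[0,0,0],[0,0,0],[0,0,0],[0,0,0],[0,0,0],[0,0,0],[0,0,0]],"linear":[[0.17,-0.14,0],[0.17,-0.14,0],[-0.15,-0.52,0],[-0.47,-0.9,0],[-0.79,-1.28,0],[-1.11,-1.66,0],[-1.43,-2.05,0],[-1.69,-2.35,0],[-1.69,-2.35,0],[-1.69,-2.35,0]],"claw":[-1,-1,-1,-1,-1,-1,-1,-1,-1,-1]}'
cat > look.py <<'E'
from plan import *
def plate(n,zr=(.052,.075),xr=(.35,.85),yr=(-.35,.0)):
    d=grab(n);C=cloud(d);I=cv2.cvtColor(d['image'],cv2.COLOR_BGR2HSV);X,Y,Z=np.moveaxis(C,-1,0);H,S,V=np.moveaxis(I,-1,0)
    m=(Z>zr[0])&(Z<zr[1])&(S>120)&(H>12)&(H<35)&(V>70)&(X>xr[0])&(X<xr[1])&(Y>yr[0])&(Y<yr[1])
    P=C[m]; r=cv2.minAreaRect((P[:,:2]*1000).astype(np.float32)); print(n,np.round(r[0],1),np.round(r[1],1),round(r[2],1),m.sum(),np.median(P,0).round(4))
    q=(P-E)@U; v=(P-E)@np.array([-U[1],U[0],0]); print('  stand x range',q.min().round(4),q.max().round(4),'y',v.min().round(4),v.max().round(4)); return d
if __name__=='__main__':
    for n in('top','scene'): plate(n)
E
python3 look.py
```

```text
time: 3.5
eef_pos: [0.5646, -0.1933, 0.0825]
eef_rot: [[0.64, 0.752, 0.157], [0.099, 0.122, -0.988], [-0.762, 0.647, 0.003]]
contact_force: [-3.4, 0.9, 12.4]
finger_gap: -0.004
top [ 622.3 -181.9] [128.7  61.8] 12.3 745 [ 0.6111 -0.1703  0.0636]
  stand x range 0.0009 0.131 y -0.0359 0.0326
scene [ 625.7 -181.7] [125.2  62.5] 12.6 431 [ 0.6281 -0.1645  0.0634]
  stand x range 0.0036 0.1302 y -0.0359 0.0307
```

```bash
python3 -m creep '{"rotation":[[0,0,0],[0,0,0],[0,0,0],[0,0,0],[0,0,0],[0,0,0],[0,0,0],[0,0,0],[0,0,0],[0,0,0],[0,0,0],[0,0,0],[0,0,0],[0,0,0],[0,0,0],[0,0,0],[0,0,0]],"linear":[[-0.61,0.52,0],[-0.61,0.52,0],[0.5,1.8,0.1],[1.59,3.1,0.2],[1.59,3.1,0.2],[2.0,2.75,0.2],[2.35,2.45,0.2],[2.35,2.45,0.2],[2.0,2.05,0.2],[1.65,1.63,0.2],[1.3,1.22,0.2],[0.95,0.8,0.2],[0.6,0.39,0.2],[0.25,-0.03,0.2],[-0.11,-0.45,0.2],[-0.11,-0.45,0.2],[-0.11,-0.45,0.2]],"claw":[-1,-1,-1,-1,-1,-1,-1,-1,-1,-1,-1,-1,-1,-1,-1,-1,-1]}'
python3 look.py
```

```text
time: 5.3
eef_pos: [0.5618, -0.1971, 0.0824]
eef_rot: [[0.643, 0.75, 0.156], [0.097, 0.122, -0.988], [-0.76, 0.65, 0.005]]
contact_force: [-5.1, 0.4, 17.3]
finger_gap: 0.001
top [ 592.8 -186.9] [114.9  61.1] 11.8 587 [ 0.5962 -0.1794  0.0636]
  stand x range -0.0231 0.0911 y -0.0346 0.0305
scene [ 588.  -188.8] [130.   62.6] 13.0 324 [ 0.6114 -0.1684  0.0633]
  stand x range -0.0363 0.0936 y -0.0358 0.0302
```

```bash
python3 -m creep '{"rotation":[[0,0,0],[0,0,0],[0,0,0],[0,0,0],[0,0,0],[0,0,0],[0,0,0],[0,0,0],[0,0,0],[0,0,0],[0,0,0],[0,0,0],[0,0,0],[0,0,0],[0,0,0],[0,0,0],[0,0,0],[0,0,0]],"linear":[[-0.61,0.52,0],[-0.61,0.52,0],[0.1,1.3,0],[0.69,2.04,0],[0.69,2.04,0],[1.1,1.7,0],[1.41,1.42,0],[1.41,1.42,0],[1.1,1.05,0],[0.8,0.7,0],[0.5,0.35,0],[0.31,0.13,0],[0.31,0.13,0],[-0.45,0.77,0],[-0.83,1.1,0],[-4,1,0],[-8,0,0],[-8,0,0]],"claw":[-1,-1,-1,-1,-1,-1,-1,-1,-1,-1,-1,-1,-1,-1,-1,-1,-1,-1]}'
python3 look.py
```

```text
time: 7.2
eef_pos: [0.5084, -0.2068, 0.1451]
eef_rot: [[0.644, 0.75, 0.153], [0.093, 0.122, -0.988], [-0.759, 0.651, 0.008]]
contact_force: [-0.2, -0.6, 0.0]
finger_gap: 0.003
top [ 570.3 -192.7] [128.7  61.2] 12.1 984 [ 0.5717 -0.1881  0.0638]
  stand x range -0.0531 0.0744 y -0.0358 0.0288
scene [ 570.8 -193. ] [129.3  62.8] 12.8 369 [ 0.5954 -0.1776  0.0633]
  stand x range -0.0532 0.0761 y -0.0358 0.0287
```

The plate overhangs about 51 mm, with its centre 12 mm behind the edge and yaw 12.4° (both cameras agree). Now upright over the overhang.

Run:
```python
from plan import *
rel([.5344,-.2009,.135],pose(12.4,0))
```

```text
rot [ -3.2   1.6 -40.5] lin [ 2.25  1.32 -0.09] t 7.3 p [ 0.5102 -0.2055  0.1435] F [ 0.5  0.1 -0.5] gap 0.0
```

```bash
python3 -m creep '{"rotation":[[0,0,-8],[-1,0,-16],[-2,1,-24],[-3,1.5,-32],[-3.2,1.6,-40.5],[-3.2,1.6,-40.5],[-3.2,1.6,-40.5],[-3.2,1.6,-40.5],[-3.2,1.6,-40.5]],"linear":[[-1,1.2,0],[0,1.3,0],[1,1.3,0],[2.2,1.3,-0.1],[2.2,1.3,-0.1],[2.2,1.3,-0.1],[2.2,1.3,-0.1],[2.2,1.3,-0.1],[2.2,1.3,-0.1]],"claw":[1,1,1,1,1,1,1,1,1]}'
python3 - <<'E'
from plan import *
rel([.5344,-.2009,.058],pose(12.4,0)); rowdirs()
w=grab('wrist'); cv2.imwrite('pics/w1.png',w['image'])
E
```

```text
time: 8.2
eef_pos: [0.534, -0.1999, 0.1337]
eef_rot: [[0.0, 0.976, 0.216], [0.003, 0.216, -0.976], [-1.0, 0.001, -0.002]]
contact_force: [-0.8, 0.7, -0.1]
finger_gap: 0.996
rot [ 0.1 -0.1 -0. ] lin [7.57 0.01 0.13] t 8.2 p [ 0.534  -0.1999  0.1337] F [-0.8  0.7 -0.1] gap 0.996
world x,y,z & U in tool axes: [[0.0, 0.976, 0.216], [0.003, 0.216, -0.976], [-1.0, 0.001, -0.002], [0.001, 0.997, 0.073]]
```

View pics/w1.png

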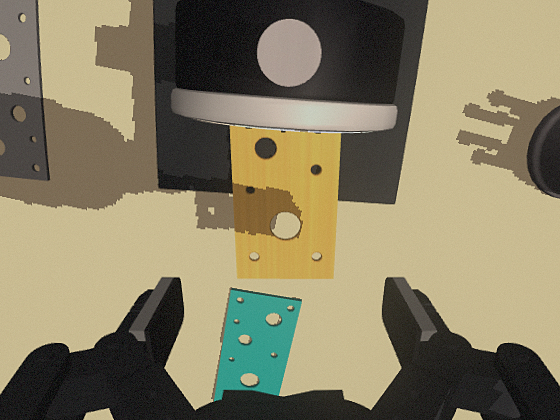

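The wrist view shows the overhanging plate (columns 232–340, front row 278) centred between the open pads (183 and 385), and the dial ahead clear of the fingers. I'll descend and close.

```bash
python3 -m creep '{"rotation":[[0,0,0],[0,0,0],[0,0,0],[0,0,0],[0,0,0],[0,0,0],[0,0,0],[0,0,0],[0,0,0],[0,0,0],[0,0,0],[0,0,0],[0,0,0],[0,0,0]],"linear":[[2.5,0,0.1],[5,0,0.1],[6.5,0,0.1],[7.55,0,0.1],[7.55,0,0.1],[7.55,0,0.1],[7.55,0,0.1],[7.55,0,0.1],[7.55,0,0.1],[7.55,0,0.1],[7.55,0,0.1],[7.55,0,0.1],[7.55,0,0.1],[7.55,0,0.1]],"claw":[1,1,1,1,1,1,0,0,-0.5,-1,-1,-1,-1,-1]}' 60
python3 look.py
```

```text
time: 9.65
eef_pos: [0.5344, -0.2015, 0.0596]
eef_rot: [[0.002, 0.977, 0.215], [0.001, 0.215, -0.977], [-1.0, 0.002, -0.001]]
contact_force: [-2.2, 0.4, 5.6]
finger_gap: 0.679
top [ 565.5 -171.5] [ 52.8 121.9] 84.8 418 [ 0.5916 -0.1736  0.0643]
  stand x range -0.0529 0.075 y -0.022 0.0292
scene [ 570.3 -192.9] [132.3  62.9] 12.1 349 [ 0.5976 -0.1766  0.0638]
  stand x range -0.0536 0.0774 y -0.0385 0.0289
```

```bash
python3 -m creep '{"rotation":[[0,0,0],[0,0,0],[0,0,0],[0,0,0],[0,0,0],[0,0,0],[0,0,0],[0,0,0],[0,0,0],[0,0,0],[0,0,0]],"linear":[[-0.5,0,0],[-1,0,0],[-1,0,0],[-1,-1,-0.1],[-1,-2.2,-0.2],[-1,-3.5,-0.3],[-1,-5,-0.4],[-1,-6,-0.4],[-1,-7,-0.5],[-1,-7,-0.5],[-1,-7,-0.5]],"claw":[-1,-1,-1,-1,-1,-1,-1,-1,-1,-1,-1]}'
python3 - <<'E'
from look import *
plate('scene',(.045,.1)); plate('top',(.045,.1))
E
```

```text
time: 10.85
eef_pos: [0.4651, -0.2118, 0.0697]
eef_rot: [[0.002, 0.977, 0.214], [0.001, 0.214, -0.977], [-1.0, 0.003, -0.0]]
contact_force: [0.8, 0.4, -1.4]
finger_gap: 0.676
scene [ 499.8 -203.8] [129.6  58.1] 13.0 544 [ 0.4946 -0.2041  0.072 ]
  stand x range -0.1228 0.0031 y -0.038 0.0284
top [ 502.5 -202.5] [130.   64.1] 9.5 614 [ 0.5314 -0.1907  0.0728]
  stand x range -0.122 0.0086 y -0.0359 0.0283
```

```bash
python3 -m creep '{"rotation":[[0,0,0],[0,0,0],[0,0,0],[0,0,0],[0,0,0],[0,0,0],[0,0,0]],"linear":[[-2,0,0],[-5,0,0],[-8,0,0],[-11,0,0],[-12,0,0],[-12,0,0],[-12,0,0]],"claw":[-1,-1,-1,-1,-1,-1,-1]}'
python3 - <<'E'
from plan import *
rel([.6184,.2427,.17],pose(-13,0)); rel([.6184,.2427,.058],pose(-13,0))
C=[cloud(grab('scene'))]
E
```

```text
time: 11.65
eef_pos: [0.4649, -0.2114, 0.1883]
eef_rot: [[0.001, 0.977, 0.215], [0.002, 0.215, -0.977], [-1.0, 0.002, -0.001]]
contact_force: [-0.6, 0.5, -2.0]
finger_gap: 0.677
rot [25.4 -0.1 -0.1] lin [  1.93  24.77 -41.03] t 11.65 p [ 0.4649 -0.2114  0.1883] F [-0.6  0.5 -2. ] gap 0.677
rot [25.4 -0.1 -0.1] lin [ 13.13  24.75 -41.02] t 11.65 p [ 0.4649 -0.2114  0.1883] F [-0.6  0.5 -2. ] gap 0.677
```

```bash
python3 -m creep '{"rotation":[[0,0,0],[2,0,0],[4,0,0],[6,0,0],[8,0,0],[10,0,0],[12,0,0],[14,0,0],[16,0,0],[18,0,0],[20,0,0],[22,0,0],[24,0,0],[25.4,0,0],[25.4,0,0],[25.4,0,0],[25.4,0,0],[25.4,0,0]],"linear":[[0,0.6,-1],[0,1.8,-3],[0,3.6,-6],[0,5.4,-9],[0,7.6,-12.5],[0,9.7,-16],[0,11.8,-19.5],[0,13.9,-23],[0,16,-26.5],[0,18.1,-30],[0,20.2,-33.5],[0.5,22.3,-37],[1,23.8,-39.5],[1.5,24.8,-41],[1.9,24.8,-41],[1.9,24.8,-41],[1.9,24.8,-41],[1.9,24.8,-41]],"claw":[-1,-1,-1,-1,-1,-1,-1,-1,-1,-1,-1,-1,-1,-1,-1,-1,-1,-1]}'
python3 - <<'E'
from look import *
for n in('top','scene'):
    d=plate(n,(.14,.21),(.5,.85),(.1,.4)); 
    cv2.imwrite('pics/p_%s.png'%n,d['image'])
rel([.6184,.2427,.0576],pose(-13,0))
I=cv2.imread('pics/p_scene.png')[150:310,290:470]; J=cv2.imread('pics/p_top.png')[110:250,110:260]
cv2.imwrite('pics/p.png',np.hstack([cv2.resize(I,(400,360)),cv2.resize(J,(390,360))]))
E
```

```text
time: 13.5
eef_pos: [0.6186, 0.2414, 0.1702]
eef_rot: [[0.001, 0.974, -0.226], [0.002, -0.226, -0.974], [-1.0, 0.0, -0.002]]
contact_force: [1.0, -0.3, -1.5]
finger_gap: 0.677
top [676.6 228.3] [59.5 83. ] 78.5 629 [0.6864 0.2218 0.173 ]
  stand x range 0.1292 0.2256 y 0.3554 0.4199
scene [656.1 234.1] [ 60.3 128.5] 77.2 1007 [0.6624 0.2331 0.1732]
  stand x range 0.097 0.2274 y 0.3545 0.4503
rot [-0.  -0.1 -0. ] lin [11.28 -0.06 -0.07] t 13.6 p [0.6187 0.2416 0.1704] F [-0.4  0.1 -1.3] gap 0.677
```

View pics/p.png

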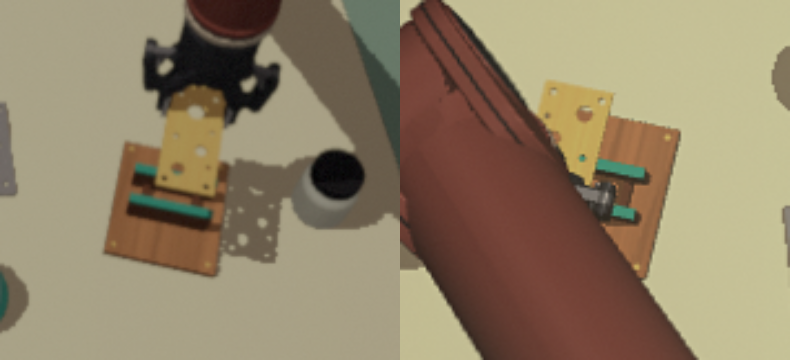

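Both views show the plate held level over the rest (centre 656,234 mm, yaw −12.8°), within 2 mm of the target. The jar is well clear. Lowering.

```bash
python3 -m creep '{"rotation":[[0,0,0],[0,0,0],[0,0,0],[0,0,0],[0,0,0],[0,0,0],[0,0,0],[0,0,0],[0,0,0],[0,0,0]],"linear":[[2,-0.2,-0.1],[5,-0.2,-0.1],[8,-0.2,-0.1],[10,-0.2,-0.1],[11,-0.2,-0.1],[11.4,-0.2,-0.1],[11.6,-0.2,-0.1],[11.8,-0.2,-0.1],[11.8,-0.2,-0.1],[11.8,-0.2,-0.1]],"claw":[-1,-1,-1,-1,-1,-1,-1,-1,-1,-1]}'
python3 - <<'E'
from look import *
plate('scene',(.04,.08),(.5,.85),(.1,.4))
E
```

```text
time: 14.6
eef_pos: [0.6175, 0.2434, 0.0531]
eef_rot: [[0.002, 0.974, -0.226], [0.002, -0.226, -0.974], [-1.0, 0.001, -0.003]]
contact_force: [0.3, 0.5, -1.8]
finger_gap: 0.675
scene [656.7 236. ] [ 60.8 125.5] 77.2 890 [0.662  0.2348 0.0558]
  stand x range 0.101 0.2265 y 0.3579 0.45
```

Not yet in contact. I'll go slowly by 1 mm steps.

```bash
python3 -m creep '{"rotation":[[0,0,0],[0,0,0],[0,0,0],[0,0,0],[0,0,0]],"linear":[[0.1,0,0],[0.2,0,0],[0.3,0,0],[0.35,0,0],[0.35,0,0]],"claw":[-1,-1,-1,-1,-1]}'
```

```text
time: 15.15
eef_pos: [0.6176, 0.2434, 0.0502]
eef_rot: [[0.002, 0.974, -0.226], [0.002, -0.226, -0.974], [-1.0, 0.002, -0.003]]
contact_force: [-1.3, -1.5, 4.1]
finger_gap: 0.677
```

```bash
python3 -m creep '{"rotation":[[0,0,0],[0,0,0],[0,0,0],[0,0,0],[0,0,0],[0,0,0],[0,0,0],[0,0,0]],"linear":[[0,0,0],[0,0,0],[0,0,0],[0,0,0],[0,0,0],[0,0,0],[0,0,0],[0,0,0]],"claw":[0.4,0.5,0.7,1,1,1,1,1]}'
python3 - <<'E'
from look import *
plate('scene',(.04,.08),(.5,.85),(.1,.4))
E
```

```text
time: 15.95
eef_pos: [0.6176, 0.2435, 0.0502]
eef_rot: [[0.002, 0.974, -0.226], [0.002, -0.226, -0.974], [-1.0, 0.002, -0.003]]
contact_force: [-0.1, 0.5, 0.3]
finger_gap: 0.998
scene [656.1 236.5] [ 62.7 125.5] 77.9 899 [0.6604 0.2346 0.0534]
  stand x range 0.0974 0.2256 y 0.3579 0.4533
```

Released. Straight up and back, then check.

```bash
python3 -m creep '{"rotation":[[0,0,0],[0,0,0],[0,0,0],[0,0,0],[0,0,0],[0,0,0],[0,0,0],[0,0,0],[0,0,0],[0,0,0],[0,0,0]],"linear":[[-1,0,0],[-3,0,0],[-7,0,0],[-11,0,0],[-14,-2,0],[-15,-6,0],[-15,-10,0],[-15,-14,0],[-15,-14,0],[-15,-14,0],[-15,-14,0]],"claw":[1,1,1,1,1,1,1,1,1,1,1]}'
python3 - <<'E'
from look import *
for n in('top','scene'):
    d=plate(n,(.04,.08),(.5,.85),(.1,.4)); cv2.imwrite('pics/f_%s.png'%n,d['image'])
    C=cloud(d);I=cv2.cvtColor(d['image'],cv2.COLOR_BGR2HSV);X,Y,Z=np.moveaxis(C,-1,0);H,S,V=np.moveaxis(I,-1,0)
    m=(Z>.045)&(Z<.065)&(S>120)&(H>12)&(H<35)&(V>70)&(abs(X-.654)<.1)&(abs(Y-.235)<.08)
    P=C[m]; c=np.linalg.lstsq(np.c_[P[:,:2]-P[:,:2].mean(0),np.ones(len(P))],P[:,2],rcond=None)[0]; print('tilt',c)
cv2.imwrite('pics/f.png',np.hstack([cv2.resize(cv2.imread('pics/f_scene.png')[100:310,90:480],(780,420))]))
E
```

```text
time: 17.1
eef_pos: [0.4817, 0.2743, 0.2005]
eef_rot: [[0.003, 0.974, -0.226], [0.002, -0.226, -0.974], [-1.0, 0.003, -0.003]]
contact_force: [-0.3, -0.3, 0.9]
finger_gap: 1.003
top [653.5 236.9] [ 61.9 131. ] 77.4 1198 [0.6532 0.2359 0.0538]
  stand x range 0.0865 0.2273 y 0.3576 0.4576
tilt [0.00010255 0.00010309 0.05384854]
scene [654.7 237.2] [ 62.2 129.3] 77.4 935 [0.6573 0.235  0.0535]
  stand x range 0.0873 0.2275 y 0.3587 0.4553
tilt [ 0.00060542 -0.00238107  0.05348566]
```

View pics/f.png

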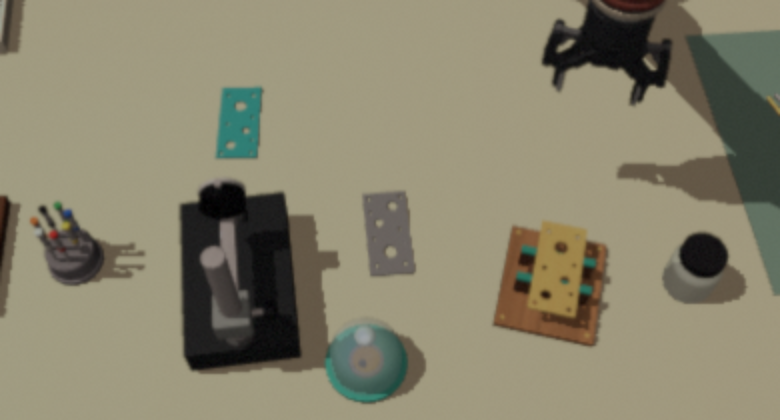

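The plate lies flat across both rails at (557,270). It is about 3 mm off centre and under 1° off square, with tilt near zero. The hand is clear and the bystanders are in place. Handing in.

```bash
python3 -c "
from rig import ticket; print(ticket.close_job())"
```

```text
the job is handed in; nothing more can be done
None
```

The brass plate now lies flat on both felt rails, released, and I handed the job in at about 17 s of robot time. No verdict was reported.

**What I did:**
1. I dragged the plate out in three short strokes with closed fingertips, the hand leaning back 40°, until it overhung the front edge by about 51 mm.
2. I gripped it across its width with 60 N and lifted it 10 mm. I pulled it clear of the gauge before raising it.
3. I carried it over and lowered it onto the rails until the force reading showed contact. Then I let go and backed the hand away.

**Last checks:**
- **Placement:** the plate centre is about 2–3 mm from the rest's middle and under 1° from square. Measured tilt is about 0.002 rad or less. Its top is at 53.5–53.8 mm against the 53 mm expected.
- **Agreement:** the two cameras matched to about 1 mm on the plate's position.
- **Surroundings:** the hand is clear. The bystanders and the look-alike plates appear unmoved in the final picture, but I judged that by eye and did not measure it.
- **Forces:** the highest reading after a move was about 18 N, while pressing on the plate. I saw no sign of the gauge being touched, but its contact force was not measured directly.

No check failed.

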